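Load three spacer sleeves onto the carrying bar

ROBOT

A 6-joint arm with a two-finger parallel gripper is mounted at the origin on a cart in front of the work surface, level with it; the furniture and walls round the work are solid. World frame = base frame: x ahead of the robot, y to its left, z up, the work surface at z = 0. Lengths are in m, angles in rad, forces in N, time in s.
With the tool pointing down it reaches from about 0.25 to 0.775 m from the base axis. Payload 8.9 kg.
Tool frame: the origin (TCP) lies at the very end of the fingers, on their centre line; the grasp point (between the pads) lies 19 mm behind it (grip_depth is the distance from the TCP to the grasp point, in m); z points along the fingers, y is the line along which they close (so a half turn about z gives the same grasp; the last joint's range is limited). The gripper opens to 85 mm and grips with 20 to 120 N. Pads are 22 mm wide; open, the fingers measure 114 mm over their backs; the gripper's body (76 mm by 85 mm) begins 54 mm behind the grasp point. The pads swing forward as they close: fully open they stand 13 mm farther back than shut.
Start: joints at [1.079, 0.291, -0.153, 1.127, 0, 1.431], TCP at [0.181, 0.493, 0.231] pointing down, gripper open.
Joint ranges: [-2.52, 2.52], [-0.91, 1.74], [-1.3, 1.37], [-1.96, 2.02], [-1.52, 1.47], [-3.14, 3.14]. Speed limits (rad/s): [2.22, 2.22, 2.79, 3.14, 3.14, 3.14].

INTERFACE

Orientations are given as [roll, pitch, yaw] about the fixed x, y, z axes, in that order (R = Rz(yaw) Ry(pitch) Rx(roll)).
In Python, from bench import * gives the robot as it stands. The module is installed in compiled form; this text tells all that it offers. Calls block until the motion is done:
- move_pose(position, orientation): joint-space move of the TCP to a pose.
- move_straight(position, orientation=None, vel=0.15, threshold=None): straight line of the TCP; orientation=None keeps the orientation; vel is the mean speed in m/s. With threshold (N) it stops when the force on the tool has changed by that much, and returns True; else False.
- set_joints(angles): joint-space move.
- set_gripper(opening, squeeze=None): opening from 0.0 (shut) to 1.0 (fully open); squeeze is the grip in N (None keeps the last); returns when the fingers have stopped.
- sleep(seconds).
- inverse_kinematics(position, orientation): joint angles nearest the present ones, or None.
- read_state(): the state.
- grab_frame(name): name is "scene" or "side" or "wrist"; returns a dict with "pixels" (384x512x3 uint8, blue, green, red), "K" (3x3 intrinsics, pixels), "dist_coeffs" ([k1, k2, p1, p2, k3] as OpenCV has them; the pictures are not rectified), "pose" (4x4, takes a point from camera to world coordinates). Camera axes: x right, y down, z forward; pixel columns grow to the right and rows downward; lengths in m; the calibration is good to about 2 mm. A picture is of the moment at which its call begins. There is no depth.
A pose or a line that the arm cannot do raises MotionError and nothing moves.
- job_done(): hands the job in; it is judged then, once.
The state is a dict: "time_s": time; "qpos": joint angles; "joint_vel": joint speeds; "tau": joint torques, N m; "ee_pos": TCP position; "tool_rot": TCP orientation; "force": force on the tool from outside, world axes, zero at the start; "moment": the same for the moment, N m; "gripper_width": opening from 0.0 (shut) to 1.0 (fully open); "gripper_force": force on a finger pad.
Only numpy, scipy, OpenCV 4.12 (cv2) and the standard library are available. Lean on these libraries where they do the work, as an engineer would, in place of code of your own. Each camera call takes 0.05 s, during which the arm holds its last target. There are 200 camera calls.

TASK

Take the carrying bar out of its cradle by its red handle and thread its rod through the three spacer sleeves lying in the vee trough. Push until they are packed between the bar's collar and the sprung stop, pressed with about 10 N and never more than 20 N, lift all three off on the rod and lay the bar back in the cradle the way it lay, with the sleeves still tight together against the collar. Move the sleeves with the bar only, never with the fingers, and do not disturb the loose nut and gas nozzle.

Things in the scene. Friction and masses are not known exactly. Their poses are not given: they have to be found in the camera images.
- bar: Steel carrying bar, 245 mm long, about 0.2 kg. Origin: middle of the grip, on the bar's axis. +x runs along the rod to its tip, z is up when it lies in the cradle. Red handle block 16 mm wide (y) and 20 mm tall (z), from x = -30 to +70 mm: grip it at x = 0 from above, across its 16 mm. Round collar 26 mm in diameter from x = 70 to 76 mm; round rod 14 mm in diameter from x = 76 to 205 mm, then a tapered tip to x = 215 mm.
- cradle: Fixed cradle: two blue posts on a plate, 106 mm high. Its axes are those of the bar lying in it; the bar's origin then stands 85 mm above the cradle's (at table height, below the grip). The slotted post (9 mm thick, at x = 40 mm) carries the handle on a floor 75 mm up in a 22 mm wide slot with flared mouth.
- cradle_vee (a point): Centre of the rod's seat in the cradle's vee post (9 mm thick), at x = 180 mm, 85 mm up in the cradle's frame. The bar may lie up to 12 mm off along x. Collar and sleeves hang free between the posts. Beyond it a fume hood hangs over the table, from 380 mm up, at world x over 0.63 m and y from -0.24 to 0.10 m: carry the bar past on the near side.
- trough: Fixed aluminium vee trough on a plate. +x is the way the rod is pushed; the sleeves' common axis runs along x at y = 0, 60 mm above the table. Origin at table height near the stop end; the vee runs from x = -126 to +8 mm, its rails end 57 mm up, 27 mm either side. The sleeves slide along it with under 3 N in all.
- trough_exit (a point): Point on the sleeves' axis, 60 mm above the trough's origin. A yellow stop 90 mm wide and high straddles the trough here; its steel jaw has a 24 mm opening, free to the top, that passes the rod but not the sleeves. Its face is set anywhere from x = -25 to 0 mm (trough frame), is not reported and must be felt. It yields from 3 N, 1 mm per further 6 N, up to 10 mm.
- sleeve_1: Loose aluminium spacer sleeve, nearest the end where the rod enters: 38 mm outside diameter, 20 mm bore, 26 mm long, about 60 g. Origin at its centre, x along its bore (trough's +x at the start). Packed against the collar its centre lies at x = 89 mm in the bar's frame.
- sleeve_2: Middle sleeve, the same; initially 1 to 9 mm from its neighbours. Packed it lies at x = 115 mm in the bar's frame.
- sleeve_3: Sleeve nearest the stop, the same. Packed it lies at x = 141 mm in the bar's frame.
- nut: Loose bright steel hexagon nut, 27x31x15 mm, a bystander. Origin at the centre of its underside.
- nozzle: Loose copper gas nozzle lying down, 25x68x25 mm, a bystander. Origin at the centre of its underside.
Things that resemble listed ones, but are neither listed nor needed, are in the scene too. What is shaped like the sleeve_3 but orange or purple is not meant.

How it is judged:
By the outcome, as a careful person would: the job done as asked, in the order asked, and still so for the second after the job is handed in, with the robot touching nothing.
It also fails if it takes over 61 s, if anything falls off the work surface, if the arm or the gripper's body presses on something with over 40 N, if the wrist force passes 120 N, or if a joint passes its speed limit or range.

## Working session

There is one attempt and no reset: what is moved stays moved. The work goes in short steps, each a Python script; the robot and the scene stay as the last script left them, time stands still between calls to the robot, and variables do not carry over. Pictures are saved under pics/ and viewed, at most 14 in all, crops included, and the job is handed in when it is done.

```bash
mkdir -p pics; python3 - <<'E'
from bench import *
import cv2,json
s=read_state();print(s['time_s'],s['ee_pos'],s['tool_rot'],s['force'])
import numpy as np
for n in("scene","side","wrist"):
    f=grab_frame(n);cv2.imwrite(f'pics/{n}0.png',f['pixels']);np.savez(f'{n}0.npz',**f)
    print(n,f['K'].round(1).tolist(),f['dist_coeffs'],f['pose'].round(3).tolist())
a=[cv2.imread(f'pics/{n}0.png') for n in("scene","side")]
for n,i in zip(("scene","side"),a): cv2.imwrite(f'pics/{n}0b.png',cv2.resize(i,(800,600),interpolation=cv2.INTER_CUBIC))
E
```

```text
0.0 [0.18119634 0.49228074 0.23071958] [-3.14028729e+00 -1.57134154e-04  2.78882035e+00] [-0.24535379 -0.27623505 -0.54777183]
scene [[470.0, 0.0, 264.0], [0.0, 470.0, 189.7], [0.0, 0.0, 1.0]] [-0.04876994  0.          0.          0.          0.        ] [[-0.772, -0.377, 0.512, -0.35], [-0.636, 0.439, -0.634, 1.089], [0.015, -0.815, -0.579, 1.069], [0.0, 0.0, 0.0, 1.0]]
side [[401.9, 0.0, 254.9], [0.0, 401.9, 185.5], [0.0, 0.0, 1.0]] [-0.04253032  0.          0.          0.          0.        ] [[-0.977, 0.187, -0.1, 0.665], [0.212, 0.846, -0.49, 0.621], [-0.007, -0.5, -0.866, 1.122], [0.0, 0.0, 0.0, 1.0]]
wrist [[319.2, 0.0, 253.9], [0.0, 319.2, 194.0], [0.0, 0.0, 1.0]] [-0.06624026  0.          0.          0.          0.        ] [[0.346, 0.889, 0.301, 0.102], [0.938, -0.327, -0.111, 0.521], [-0.0, 0.321, -0.947, 0.374], [0.0, 0.0, 0.0, 1.0]]
```

View pics/scene0b.png

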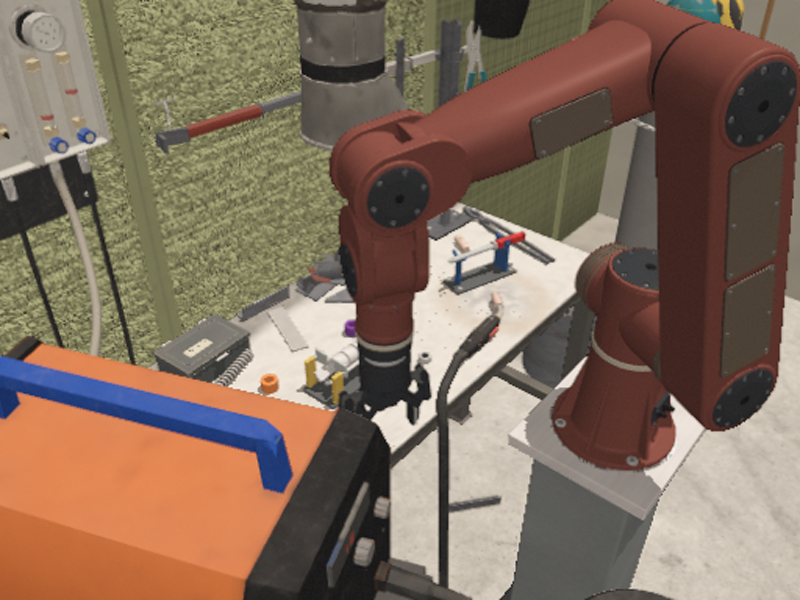

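View pics/side0b.png

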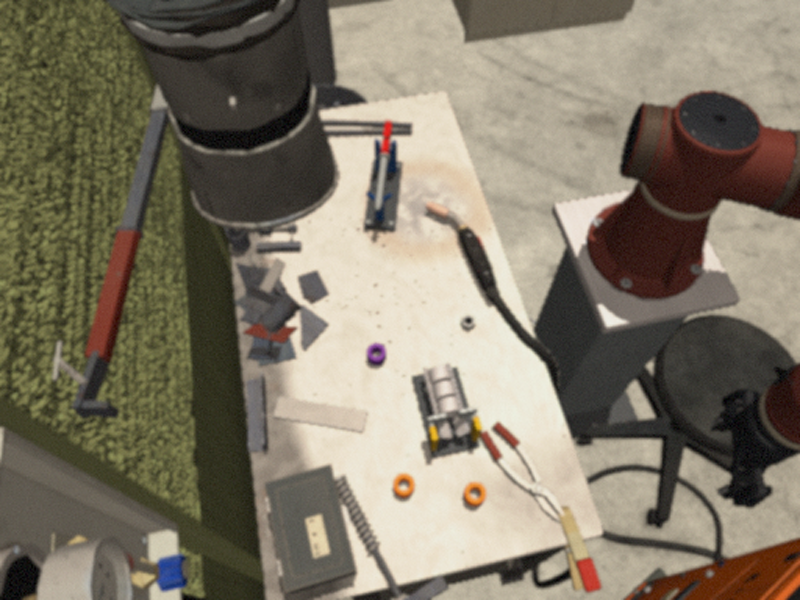

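The scene image shows the cradle at about (480,260) and the trough at (335,375). The side image shows the bar in the cradle, with the handle at (387,138) and the rod running down to (378,205). The sleeves are at (445,385) and the yellow stop jaws at (434–475,432). The nut is at (468,322). I'll enlarge both areas.

```bash
python3 - <<'E'
import cv2,numpy as np
i=cv2.imread('pics/side0.png');s=cv2.imread('pics/scene0.png')
a=cv2.resize(i[70:155,215:290],None,fx=5,fy=5,interpolation=3) 
b=cv2.resize(i[215:300,250:325],None,fx=5,fy=5,interpolation=3)
cv2.imwrite('pics/c1.png',np.hstack([a,b]))
a=cv2.resize(s[135:195,270:350],None,fx=7,fy=7,interpolation=3)
cv2.imwrite('pics/c2.png',a)
E
```

```text
(no output)
```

View pics/c1.png

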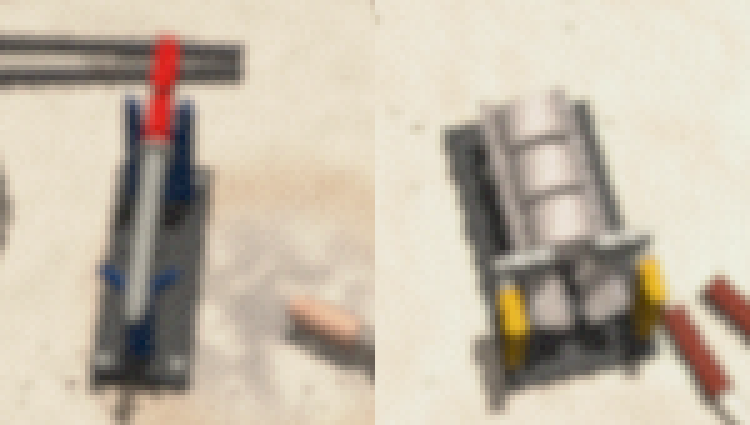

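View pics/c2.png

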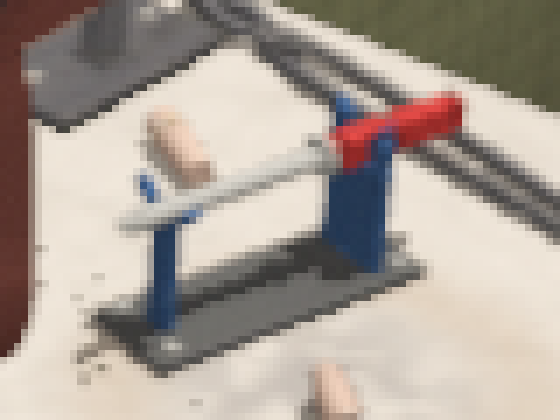

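Crop 1 (side image) shows the handle end at (168,38), the collar at (155,140), the rod tip at (133,318), sleeve 1's entry edge at (537,97) and the jaw at (567,243). Crop 2 (scene image) shows the handle end at (458,107) and the tip at (120,225). The nozzle is at (180,145), beyond the rod.

```bash
cat >h.py <<'E'
import numpy as np,cv2
def ray(f,uv):
    p=cv2.undistortPoints(np.array([[uv]],float),f['K'],f['dist_coeffs'])[0,0]
    T=f['pose'];return T[:3,3],T[:3,:3]@np.array([p[0],p[1],1])
def atz(f,uv,z):
    o,d=ray(f,uv);return o+d*(z-o[2])/d[2]
def tri(rs):
    A=0;b=0
    for o,d in rs:
        d=d/np.linalg.norm(d);P=np.eye(3)-np.outer(d,d);A=A+P;b=b+P@o
    return np.linalg.solve(A,b)
def proj(f,P):
    T=np.linalg.inv(f['pose']);r,_=cv2.Rodrigues(T[:3,:3])
    return cv2.projectPoints(np.atleast_2d(P).astype(float),r,T[:3,3],f['K'],f['dist_coeffs'])[0][:,0]
E
python3 - <<'E'
from h import *
S=np.load('side0.npz');C=np.load('scene0.npz')
s=lambda x,y:(215+x/5,70+y/5); t=lambda x,y:(250+(x-375)/5,215+y/5); c=lambda x,y:(270+x/7,135+y/7)
print('handle end',atz(S,s(168,38),.095),atz(C,c(461,100),.095),tri([ray(S,s(168,38)),ray(C,c(461,100))]))
print('collar',atz(S,s(155,140),.095),atz(C,c(335,150),.095))
print('tip',atz(S,s(133,318),.085),atz(C,c(120,225),.085),tri([ray(S,s(133,318)),ray(C,c(120,225))]))
print('nozzle',atz(C,c(180,145),.0125))
print('tr plate',[atz(S,t(*p),.005).round(3) for p in((445,128),(660,350),(500,405))])
print('sl1',atz(S,t(537,97),.079),'jaw',atz(S,t(567,243),.079), 'nut',atz(S,(468*.64,322*.64),.01))
E
```

```text
handle end [ 0.47560736 -0.39216029  0.095     ] [ 0.4699213  -0.39051798  0.095     ] [ 0.47440659 -0.39809006  0.08954943]
collar [ 0.50356381 -0.3011756   0.095     ] [ 0.49416538 -0.29508201  0.095     ]
tip [ 0.54639023 -0.16425956  0.085     ] [ 0.54825426 -0.16421132  0.085     ] [ 0.5467417  -0.16253917  0.08672386]
nozzle [ 0.64187893 -0.35416023  0.0125    ]
tr plate [array([0.55 , 0.179, 0.005]), array([0.462, 0.336, 0.005]), array([0.557, 0.347, 0.005])]
sl1 [0.50311038 0.2015744  0.079     ] jaw [0.50812775 0.28764715 0.079     ] nut [0.41726692 0.09329593 0.01      ]
```

```bash
python3 - <<'E'
from bench import *
from h import *
S=np.load('side0.npz')
print('torch',[atz(S,(x*.64,y*.64),.03).round(3) for x,y in((437,208),(470,240),(490,285))])
ps=[]
for n,p,y in(('wt',[.505,.17,.26],1.53),('wc',[.505,-.30,.27],1.263)):
    move_pose(p,[np.pi,0,y]);sleep(.15)
    f=grab_frame('wrist');np.savez(n+'.npz',**f);ps.append(f['pixels']);s=read_state();print(s['time_s'],s['ee_pos'],s['qpos'].round(2),s['force'].round(2))
for n,i in zip(('wt','wc'),ps):cv2.imwrite(f'pics/{n}.png',cv2.resize(i,(800,600),interpolation=3))
E
```

```text
torch [array([ 0.413, -0.18 ,  0.03 ]), array([ 0.366, -0.083,  0.03 ]), array([0.356, 0.032, 0.03 ])]
2.025 [0.50469086 0.17076556 0.26000122] [ 0.19  0.29 -0.08  1.2   0.    1.8 ] [ 0.16 -0.29  0.66]
3.9417 [ 0.50541448 -0.2991692   0.27009536] [-0.66  0.4   0.1   1.28  0.    1.22] [ 0.42 -0.26  0.51]
```

View pics/wt.png

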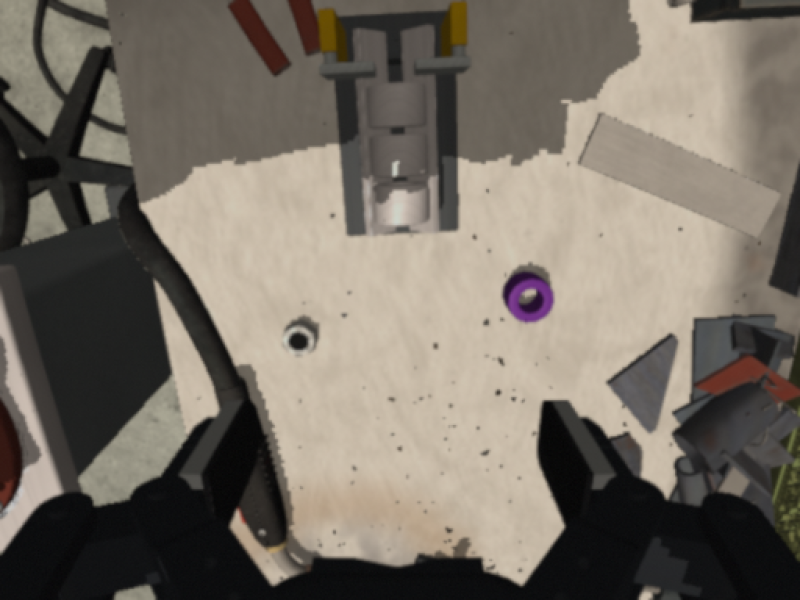

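View pics/wc.png

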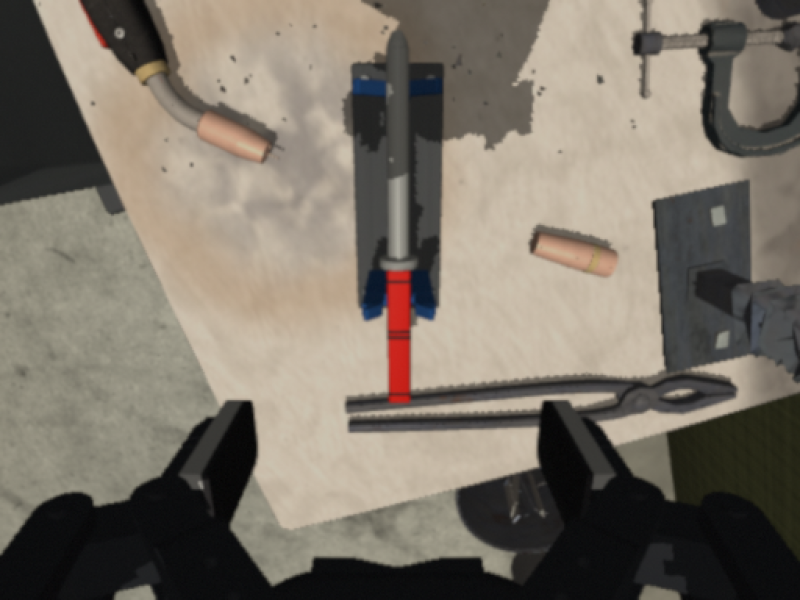

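Wrist image over the trough: sleeve 1 is centred at (401,205), sleeve 3 at (396.5,103) and the jaw front edge at row ~73. The plate's front edge runs from (347,236) to (457,229). Wrist image over the cradle: the handle end is at (400,402), the handle's front edge at (399,272) and the tip at (398,32). The nozzle is at (575,252), well clear.

```bash
python3 - <<'E'
from h import *
T=np.load('wt.npz');C=np.load('wc.npz');k=.64
def line(f,a,za,b,zb):
    a=atz(f,np.array(a)*k,za);b=atz(f,np.array(b)*k,zb);d=b-a;print(a.round(4),b.round(4),np.hypot(*d[:2]).round(4),np.arctan2(d[1],d[0]).round(4));return a,b
print('bar end-tip');line(C,(400,402),.095,(398,32),.085)
print('bar end-front');line(C,(400,402),.095,(399,272),.095)
print('sleeves sil');line(T,(401,205),.070,(396.5,103),.070)
print('plate cl');line(T,(402,232.5),.005,(398,75),.005)
print('vee entry/rails');line(T,(400,233),.057,(395,30),.057)
print('jaw');line(T,(349,70),.09,(443,63),.09)
# exact silhouette edges of wt via intensity rows
I=T['pixels'];print(C['pose'].round(3).tolist())
E
```

```text
bar end-tip
[ 0.4757 -0.3956  0.095 ] [ 0.5475 -0.1632  0.085 ] 0.2432 1.271
bar end-front
[ 0.4757 -0.3956  0.095 ] [ 0.5042 -0.3025  0.095 ] 0.0973 1.2733
sleeves sil
[0.5073 0.2095 0.07  ] [0.5068 0.2734 0.07  ] 0.0639 1.5782
plate cl
[0.5075 0.1788 0.005 ] [0.5088 0.2968 0.005 ] 0.118 1.5596
vee entry/rails
[0.5059 0.1883 0.057 ] [0.5076 0.3179 0.057 ] 0.1296 1.5577
jaw
[0.48   0.2915 0.09  ] [0.5345 0.2932 0.09  ] 0.0546 0.0303
[[0.953, -0.286, -0.097, 0.529], [-0.302, -0.903, -0.306, -0.22], [-0.0, 0.321, -0.947, 0.413], [0.0, 0.0, 0.0, 1.0]]
```

```bash
python3 - <<'E'
from bench import *
from h import *
T=np.load('wt.npz');i=T['pixels'][0:156,205:305]
w=cv2.resize(i,None,fx=3.8,fy=3.8,interpolation=3)
s=np.load('side0.npz')['pixels'][225:300,265:320]
cv2.imwrite('pics/c3.png',np.hstack([w,cv2.resize(s,(int(55*7.6),570),interpolation=3)[:w.shape[0]] if w.shape[0]<=570 else cv2.copyMakeBorder(cv2.resize(s,(int(55*7.6),570),interpolation=3),0,w.shape[0]-570,0,0,0)]))
# grasp
y=1.272;u=np.array([np.cos(y),np.sin(y),0]);g=np.array([.4757,-.3956,0])+.030*u
o=[np.pi,0,y]
set_gripper(.6)
move_pose(g+[0,0,.16],o);move_straight(g+[0,0,.066],vel=.12);sleep(.1)
s0=read_state();set_gripper(0,60);sleep(.2);s=read_state()
print(s0['time_s'],s0['ee_pos'],s0['force'],'\n',s['time_s'],s['ee_pos'],s['force'],s['moment'],s['gripper_width'],s['gripper_force'])
f=grab_frame('wrist');np.savez('wg.npz',**f);f=grab_frame('side');np.savez('sg.npz',**f)
E
```

```text
5.9917 [ 0.48514563 -0.3674213   0.06706456] [-0.76896917  0.38878049  0.628724  ] 
 6.6 [ 0.4847408  -0.36714898  0.06634608] [-1.14809481  0.95947433  5.09308759] [ 0.14910274  0.00688823 -0.00061942] 0.17630210308999925 60.97398519515991
```

View pics/c3.png

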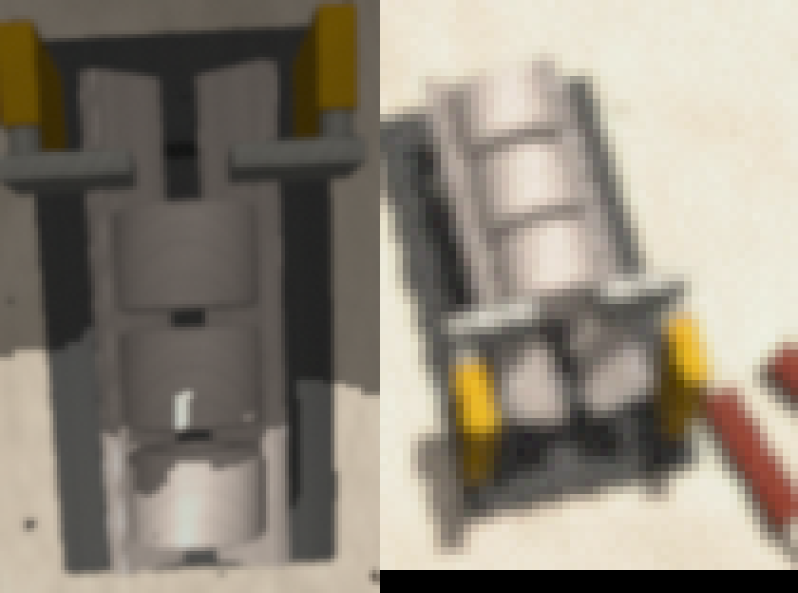

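The grip is good: opening 15 mm and no side load. In the crop, the sleeve centres are at (198,500), (192,378) and (187,255). The rail midpoints are (195,564) and (178.5,66), and the jaw slot centre is at (182,165). In the side crop, sleeve 1's entry edge is at about (512,65).

```bash
python3 - <<'E'
from h import *
T=np.load('wt.npz');S=np.load('side0.npz')
w=lambda x,y:(205-.37+x/3.8,-.37+y/3.8)
P={'railL0':(104,565,.057),'railR0':(286,562,.057),'railL1':(80,72,.057),'railR1':(277,60,.057),'s1':(198,500,.06),'s2':(192,378,.06),'s3':(187,255,.06),'jaw':(182,155,.09),'bot0':(199,556,.035),'bot1':(182,190,.035),'s1end':(198,545,.07),'s3end':(186,203,.075),'jawface':(180,190,.08)}
for k,(x,y,z) in P.items(): print(k,atz(T,w(x,y),z).round(4))
a=np.array([atz(T,w(*P[k][:2]),P[k][2])[:2] for k in('s1','s2','s3','jaw','bot0','bot1')])
m=np.polyfit(a[:,1],a[:,0],1);print('x=',m, 'yaw',np.pi/2-np.arctan(m[0]),'res',(a[:,0]-np.polyval(m,a[:,1])).round(4))
# bar grasped check in cam wc : rod axis lateral at known TCP line
G=np.load('wg.npz');print(G['pose'][:3,3])
cv2.imwrite('pics/wg.png',cv2.resize(G['pixels'],(640,480)))
# predicted side pixels for trough axis tops with this fit vs side crop
for y in(.19,.215,.245,.275):print(y,((proj(S,[np.polyval(m,y),y,.06])[0]-[265,225])*7.6+[380,0]).round(1))
E
```

```text
railL0 [0.4797 0.1902 0.057 ]
railR0 [0.5321 0.1891 0.057 ]
railL1 [0.481  0.3196 0.057 ]
railR1 [0.532  0.3205 0.057 ]
s1 [0.5074 0.2081 0.06  ]
s2 [0.507  0.2414 0.06  ]
s3 [0.5069 0.2732 0.06  ]
jaw [0.5065 0.2941 0.09  ]
bot0 [0.5072 0.1878 0.035 ]
bot1 [0.5062 0.292  0.035 ]
s1end [0.5069 0.1971 0.07  ]
s3end [0.5071 0.2847 0.075 ]
jawface [0.5057 0.2873 0.08  ]
x= [-0.0087425   0.50906185] yaw 1.579538601652971 res [ 0.0002  0.0001  0.0002  0.     -0.0002 -0.0003]
[ 0.50742306 -0.28790354  0.20952455]
0.19 [491.   65.8]
0.215 [507.8 126.4]
0.245 [528.4 200.8]
0.275 [549.5 277.1]
```

View pics/wg.png

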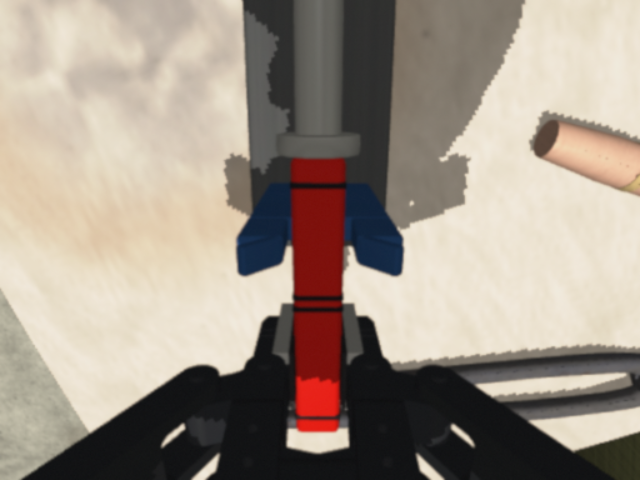

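```bash
python3 - <<'E'
from bench import *
from h import *
set_gripper(0,100);s=read_state();p=s['ee_pos'];np.save('grasp.npy',np.r_[p,s['tool_rot']]);print(s['tool_rot'])
move_straight(p+[0,0,.075],vel=.1)
o=[np.pi,0,1.572]
move_pose([.507,-.05,.141],o);move_straight([.507,-.05,.045],vel=.12);sleep(.2)
s=read_state();print(s['time_s'],s['ee_pos'],s['tool_rot'],s['force'],s['moment'],s['gripper_width'])
S=grab_frame('side');np.savez('s2.npz',**S);C=grab_frame('scene');np.savez('c2.npz',**C);W=grab_frame('wrist');np.savez('w2.npz',**W)
q=proj(C,[.507,.19,.06])[0];print(q)
u,v=q.astype(int);c=cv2.resize(C['pixels'][v-35:v+35,u-50:u+50],(400,280),interpolation=3)
s1=cv2.resize(S['pixels'][165:290,255:320],None,fx=4.8,fy=4.8,interpolation=3)
c=cv2.copyMakeBorder(c,0,s1.shape[0]-280,0,0,0)
cv2.imwrite('pics/c4.png',np.hstack([s1,c]));print(s1.shape,u,v)
E
```

```text
[3.14090776e+00 3.19171445e-04 1.27201923e+00]
10.1833 [ 0.50753059 -0.05011839  0.04563651] [3.14036971e+00 3.07221980e-04 1.57203999e+00] [ 0.39804275 -0.2755637  -1.78215375] [-0.15719092 -0.01395341  0.1049522 ] 0.17019076177961384
[233.35825827 220.32678823]
(600, 312, 3) 233 220
```

View pics/c4.png

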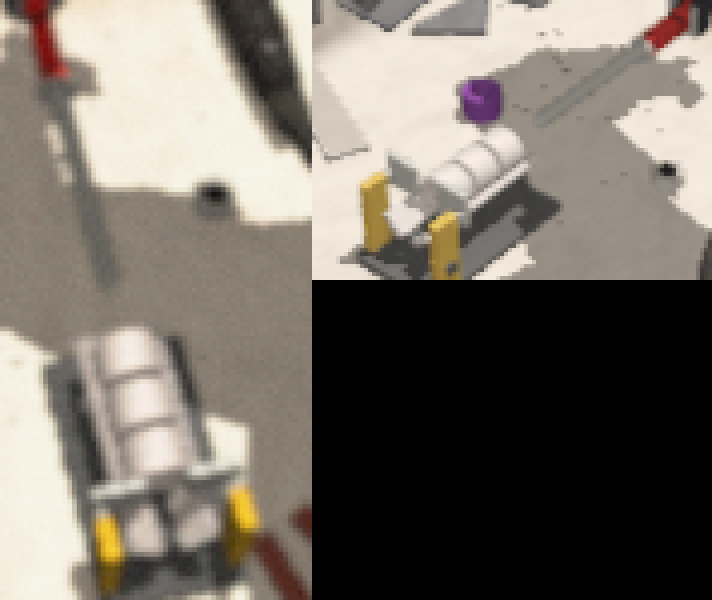

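The side crop shows the rod axis running (58,85)→(109,283), sleeve 1 centred at (134,355) and sleeve 3 at (157,447). In the scene crop the rod line points at the sleeves to within about 1 px. I'll compare against the projections.

```bash
python3 - <<'E'
from h import *
S=np.load('s2.npz');C=np.load('c2.npz')
sp=lambda P:((proj(S,P)-[255,165]+.4)*4.8).round(1)
cp=lambda P:((proj(C,P)-[183,185]+.4)*4+[312,0]).round(1)
z=.0456+.019
B=[[.5075,y,z] for y in(-.05+.076,-.05+.215)]
print('rod',sp(B).tolist(),cp(B).tolist())
A=[[.507,y,.06] for y in(.19,.208,.241,.273)]
print('slv',sp(A).tolist(),cp(A).tolist())
A=[[.502,y,.06] for y in(.19,.208,.241,.273)]
print('slv-5',sp(A).tolist(),cp(A).tolist())
# lateral profile of side image across rod and sleeves (horizontal rows), gray
I=cv2.cvtColor(S['pixels'],6)
for r in(200,208,216,236,239,250,258):print(r,I[r,262:304].tolist())
E
```

```text
rod [[57.6, 94.8], [110.1, 290.8]] [[637.7, 51.4], [534.3, 124.5]]
slv [[120.7, 331.3], [128.0, 358.9], [141.8, 410.4], [155.6, 461.8]] [[515.0, 142.9], [500.6, 153.2], [473.5, 172.4], [446.6, 191.5]]
slv-5 [[128.8, 329.7], [136.2, 357.2], [150.1, 408.7], [164.0, 460.0]] [[519.4, 145.3], [504.9, 155.6], [477.9, 174.9], [451.0, 194.0]]
200 [128, 128, 123, 122, 136, 158, 169, 150, 118, 96, 117, 163, 217, 238, 241, 241, 240, 239, 237, 239, 239, 239, 239, 238, 239, 237, 236, 238, 238, 241, 242, 241, 240, 241, 242, 242, 239, 239, 240, 241, 241, 242]
208 [129, 127, 127, 120, 123, 121, 123, 124, 118, 108, 103, 104, 99, 104, 115, 125, 124, 127, 131, 130, 129, 129, 130, 126, 127, 128, 128, 128, 125, 126, 128, 133, 122, 112, 98, 99, 94, 94, 95, 94, 102, 121]
216 [127, 127, 123, 125, 127, 126, 124, 128, 127, 126, 121, 110, 101, 95, 102, 103, 116, 121, 125, 128, 128, 130, 134, 132, 126, 129, 130, 127, 129, 125, 130, 133, 131, 128, 125, 129, 124, 125, 124, 126, 129, 126]
236 [152, 135, 122, 119, 124, 126, 128, 136, 150, 171, 184, 182, 173, 163, 173, 198, 213, 225, 235, 236, 238, 234, 227, 210, 194, 175, 155, 115, 74, 56, 79, 106, 122, 129, 127, 128, 131, 127, 129, 128, 126, 130]
239 [239, 230, 216, 200, 172, 130, 108, 111, 122, 157, 177, 171, 146, 141, 166, 190, 208, 223, 234, 238, 239, 237, 233, 221, 206, 189, 180, 160, 123, 75, 56, 81, 106, 123, 119, 117, 127, 130, 130, 127, 126, 127]
250 [240, 235, 210, 158, 107, 98, 98, 87, 64, 72, 85, 108, 151, 171, 167, 141, 146, 171, 191, 214, 225, 235, 238, 238, 236, 232, 223, 206, 190, 184, 177, 149, 112, 97, 105, 124, 130, 133, 130, 122, 126, 127]
258 [242, 243, 242, 242, 236, 196, 132, 102, 101, 95, 74, 51, 50, 89, 134, 174, 178, 159, 142, 158, 182, 201, 219, 226, 234, 239, 239, 235, 228, 215, 194, 178, 177, 158, 129, 114, 130, 186, 229, 238, 239, 240]
```

The side camera agrees with the wrist fix: rod 275.2 measured against 275.1 predicted, and sleeve axis x ≈ 0.506. Threading now, with force limits.

```bash
python3 - <<'E'
from bench import *
from h import *
o=[np.pi,0,1.572]
X=lambda y:.5065-.001*(y-.24)
P=lambda y:[X(y),y,.0408]
move_straight(P(-.05),o,vel=.05);sleep(.2)
f0=read_state()['force'];print(f0);np.save('f0.npy',f0)
for y in(-.005,.03,.06,.09,.11):
    h=move_straight(P(y),vel=.06,threshold=5);sleep(.05);s=read_state()
    print(y,h,s['time_s'],s['ee_pos'].round(4),(s['force']-f0).round(2),s['moment'].round(3))
    if h:break
E
```

```text
[ 0.65856149 -0.22650344 -1.67779172]
-0.005 False 11.7333 [ 0.5068 -0.0052  0.0408] [-0.86  0.51 -0.15] [-0.221  0.023 -0.051]
0.03 False 12.5167 [0.5068 0.0299 0.0408] [-0.82  0.28  0.18] [-0.16   0.001  0.01 ]
0.06 False 13.2167 [0.5067 0.06   0.0408] [-0.26  0.1  -0.28] [-0.129 -0.01   0.054]
0.09 False 13.9167 [0.5066 0.09   0.0408] [-0.1  -0.49 -0.15] [-0.172 -0.023 -0.005]
0.11 False 14.45 [0.5066 0.1101 0.0408] [-1.61 -0.22  0.06] [-0.177  0.034 -0.008]
```

Threaded cleanly with no contact force. Now the slow push.

```bash
python3 - <<'E'
from bench import *
from h import *
f0=np.load('f0.npy');X=lambda y:.5065-.001*(y-.24);P=lambda y:[X(y),y,.0408]
def F():
    a=[]
    for _ in range(4): a.append(read_state()['force']-f0);sleep(.02)
    return np.mean(a,0).round(2)
h=move_straight(P(.155),vel=.012,threshold=8)
f=F();s=read_state();print(h,s['time_s'],s['ee_pos'].round(4),f)
y=s['ee_pos'][1]
if h:
    yc=y
    while -f[1]<9.5 and yc<y+.006:
        yc+=.0004;move_straight(P(yc),vel=.004);f=F();print(round(yc,4),read_state()['ee_pos'].round(4),f)
    print(read_state()['time_s'],read_state()['moment'])
S=grab_frame('scene');np.savez('c5.npz',**S);S=grab_frame('side');np.savez('s5.npz',**S)
E
```

```text
True 16.7417 [0.5061 0.137  0.0403] [ 0.14 -1.8   0.76]
0.1374 [0.5062 0.1369 0.0405] [-0.77 -5.08 -1.02]
0.1378 [0.5062 0.1372 0.0405] [-1.42 -5.73 -1.13]
0.1382 [0.5061 0.1373 0.0405] [-1.13 -7.31 -0.82]
0.1386 [0.5062 0.1375 0.0405] [-1.6 -8.3 -0.9]
0.139 [0.5061 0.1377 0.0405] [-1.57 -9.5  -0.41]
18.5583 [-2.05315794  0.09431154  0.17292854]
```

```bash
python3 - <<'E'
from bench import *
from h import *
f0=np.load('f0.npy');X=lambda y:.5065-.001*(y-.24);P=lambda y,z=.0408:np.array([X(y),y,z])
def F():
    a=[]
    for _ in range(4): a.append(read_state()['force']-f0);sleep(.02)
    return np.mean(a,0).round(2)
move_straight(P(.1393),vel=.004);sleep(.15);print('press',F())
set_gripper(0,115)
move_straight(P(.1367),vel=.01);print('relax',F(),read_state()['ee_pos'])
move_straight(P(.1367,.058),vel=.04);print('up',F(),read_state()['ee_pos'])
t=np.radians(20)
move_straight(P(.1360,.125),[np.pi,-t,1.572],vel=.05);sleep(.3);print('tilt',F(),read_state()['moment'],read_state()['time_s'],read_state()['gripper_width'])
C=grab_frame('scene');S=grab_frame('side');W=grab_frame('wrist')
q=proj(C,[.507,.25,.15])[0].astype(int);r=proj(S,[.507,.25,.15])[0].astype(int)
c=cv2.resize(C['pixels'][q[1]-40:q[1]+40,q[0]-40:q[0]+40],(400,400),interpolation=3)
d=cv2.resize(S['pixels'][r[1]-50:r[1]+50,r[0]-50:r[0]+50],(400,400),interpolation=3)
cv2.imwrite('pics/c6.png',np.hstack([c,d]));cv2.imwrite('pics/w6.png',W['pixels'])
E
```

```text
press [-1.46 -9.95 -0.54]
relax [-1.41 -4.03 -1.11] [0.50631706 0.13664521 0.04068364]
up [-2.06 -5.51 -3.1 ] [0.50625183 0.13635086 0.05806928]
tilt [-0.08  0.35 -2.26] [-9.06165737e-01  1.85716885e-04  7.17453665e-04] 22.325 0.16591100592161745
```

View pics/c6.png

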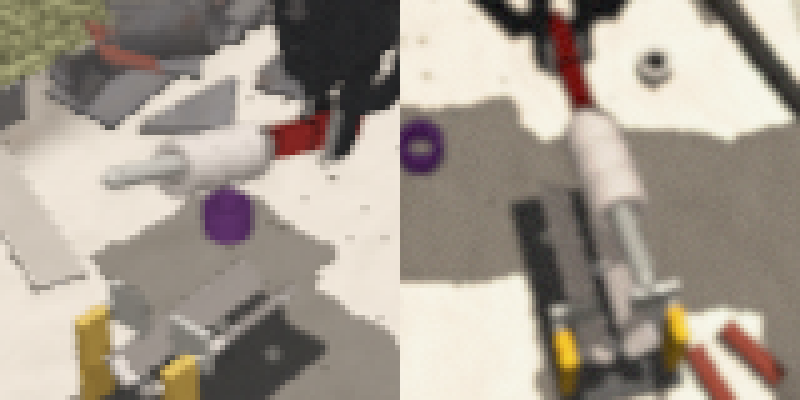

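The crops show all three sleeves on the rod, packed against the collar with no gaps: scene (185–270,155), side (575–640,110–200). Returning to the cradle.

```bash
python3 - <<'E'
from bench import *
from h import *
y=1.272;u=np.array([np.cos(y),np.sin(y),0]);g=np.array([.4757,-.3956,0])+.030*u
t=np.radians(15);f0=np.load('f0.npy')
st=lambda m:print(m,read_state()['time_s'],read_state()['ee_pos'].round(4),(read_state()['force']-f0).round(2),read_state()['moment'].round(2))
move_straight([.506,.12,.19],[np.pi,-t,1.572],vel=.1)
move_straight([.50,-.13,.19],[np.pi,-t,1.42],vel=.15)
move_straight(g+[0,0,.17],[np.pi,-t,y],vel=.15)
move_straight(g+[0,0,.15],[np.pi,0,y],vel=.05);sleep(.2);st('above')
print(move_straight(g+[0,0,.09],vel=.06,threshold=6));sleep(.2);st('mid')
S=grab_frame('side');C=grab_frame('scene');W=grab_frame('wrist')
q=proj(C,[.51,-.29,.09])[0].astype(int)
c=cv2.resize(C['pixels'][q[1]-40:q[1]+40,q[0]-40:q[0]+40],(400,400),interpolation=3)
d=cv2.resize(W['pixels'][:300,100:400],(400,400),interpolation=3)
cv2.imwrite('pics/c7.png',np.hstack([c,d]))
E
```

```text
above 27.6 [ 0.4844 -0.3678  0.1501] [-0.5   0.85 -0.78] [-0.31  0.11  0.05]
False
mid 28.95 [ 0.4847 -0.3671  0.0903] [-0.15  0.64 -1.4 ] [-0.31  0.15  0.02]
```

View pics/c7.png

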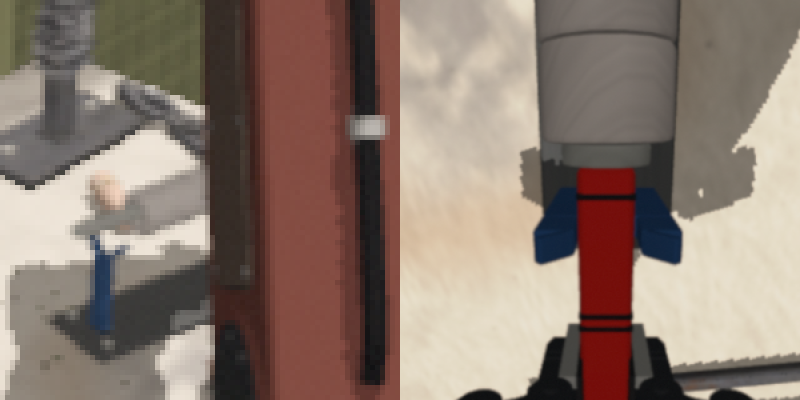

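The handle is centred over the slot, the sleeves sit tight on the collar and the rod is above the vee. Lowering.

```bash
python3 - <<'E'
from bench import *
from h import *
y=1.272;u=np.array([np.cos(y),np.sin(y),0]);g=np.array([.4757,-.3956,0])+.030*u
f0=np.load('f0.npy')
st=lambda m:print(m,read_state()['time_s'],read_state()['ee_pos'].round(4),(read_state()['force']-f0).round(2),read_state()['moment'].round(2))
print(move_straight(g+[0,0,.066],[np.pi,0,y],vel=.025,threshold=4));sleep(.2);st('down')
W=grab_frame('wrist');np.savez('w8.npz',**W)
E
```

```text
True
down 30.1917 [ 0.4846 -0.3668  0.0665] [-1.02 -0.54  6.58] [ 0.15 -0.04 -0.07]
```

```bash
python3 - <<'E'
from bench import *
from h import *
set_gripper(.28,20);sleep(.2);p=read_state()['ee_pos'];set_gripper(.5);print(p,read_state()['force'])
move_straight(p+[0,0,.03],vel=.05);move_straight(p+[0.0,0,.19],vel=.15)
move_pose(p+[.02,.07,.204],[np.pi,0,1.272]);sleep(.3)
print(read_state()['time_s'],read_state()['ee_pos'])
W=grab_frame('wrist');np.savez('w9.npz',**W)
cv2.imwrite('pics/w9.png',cv2.resize(W['pixels'],(800,600),interpolation=3))
E
```

```text
[ 0.48369185 -0.36611702  0.06530147] [0.25432798 0.06043125 0.35362104]
33.6917 [ 0.50333195 -0.29680581  0.26882783]
```

View pics/w9.png

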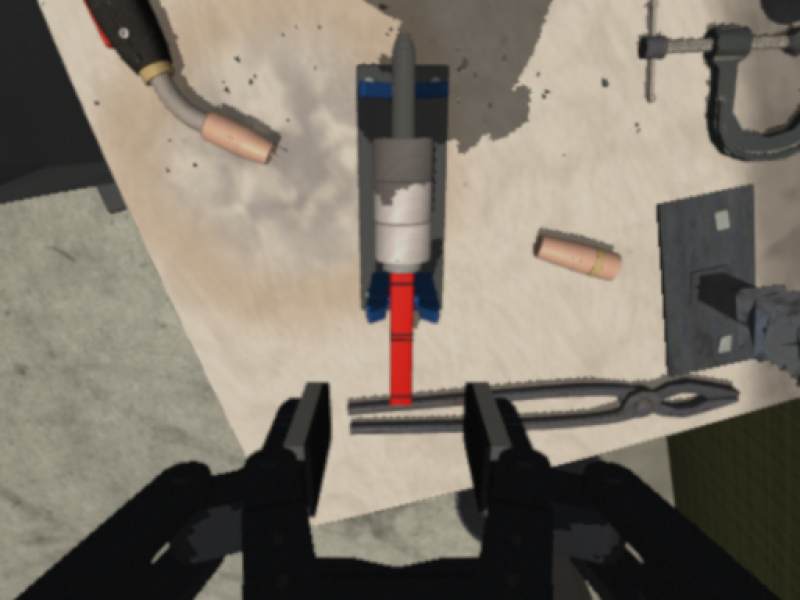

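The bar lies in the cradle as before, with the handle end at (401,404) and the tip at (403,34). The three sleeves are tight from (403,139) to the collar at (403,265), and the nozzle at (578,255) hasn't moved.

```bash
python3 -c "
from bench import *
print(job_done())"
```

```text
the job is handed in; nothing more can be done
None
```

The job is handed in: all three sleeves were threaded and pressed at about 10 N, and the bar is back in the cradle with them tight against the collar. The last wrist picture showed the nozzle unmoved; I did not look at the nut again after the lift.

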